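Press a tube home on a touch vortex mixer

ROBOT

A 6-joint arm with a two-finger parallel gripper is mounted at the origin on the work surface. World frame = base frame: x ahead of the robot, y to its left, z up, the work surface at z = 0. Lengths are in mm, angles in rad, forces in N, time in s.
With the tool pointing down it reaches from about 275 to 750 mm from the base axis. Payload 10.2 kg.
Tool frame: the origin (TCP) lies at the very end of the fingers, on their centre line; the grasp point (between the pads) lies 19 mm behind it; z points along the fingers, y is the line along which they close (so a half turn about z gives the same grasp; the last joint's range is limited). The gripper opens to 85 mm and grips with 20 to 120 N. Pads are 22 mm wide; open, the fingers measure 114 mm over their backs; the gripper's body (76 mm by 85 mm) begins 54 mm behind the grasp point. The pads swing forward as they close: fully open they stand 13 mm farther back than shut.
Start: joints at [-1.567, 0.313, 1.498, -0, 1.331, -0.223], TCP at [118.038, -511.564, 231.294] pointing down, gripper open.
Joint ranges: [-2.94, 2.94], [-0.97, 2.17], [0.19, 2.56], [-1.23, 4.37], [0.02, 3.11], [-2.88, 2.88]. Speed limits (rad/s): [2.39, 2.39, 3.01, 3.14, 3.14, 3.14].

INTERFACE

Orientations are given as a unit quaternion [w, x, y, z].
In Python, from rig import ctrl, optics gives the robot as it stands. The module is installed in compiled form; this text tells all that it offers.
- The arm moves only by the shell command python3 -m handwheel 'ROWS' [FORCE]. ROWS is JSON, a list that holds one entry, the list of rows, each a list of 5 numbers: the gripper command: -1 is fully open, 1 is shut, values between are in proportion, then the shift along the world's x, y, z in units of 50 mm (1.0 is 50 mm), then the turn about the world's z in units of 8 degrees (1.0 is 8 degrees). In form: [[[gripper, tx, ty, tz, twist], ...]]. A call has 1 to 10 rows; each row shifts and turns the commanded pose from where the row before left it; what a row does not reach is not made up. A row lasts 1/10 s, in which the tool goes at most 50 mm and 8.59 degrees, less where a joint would pass 70% of its speed; a pose out of reach is approached as far as the arm can. A call is refused whole if a number of a shift passes 1 or a number of a turn 1, either way. A call with a gripper value outside its range is refused whole. The fingers move at their own pace and stop on an object; FORCE is the grip in N (left out, the last holds). Time passes only in rows, so rows that do not move let the fingers close. It gives the time, the measured TCP pose, the force, the opening and the grip force at its end, in the units of the state.
- ctrl.sense(): the state, without advancing time (a new reading comes with each control period).
- optics.capture(name): name is "scene" or "top" or "wrist"; returns a dict with "img" (420x560x3 uint8, blue, green, red), "K" (3x3 intrinsics, pixels), "R" (3x3) and "t" (3): a world point X has camera coordinates R X + t. Camera axes: x right, y down, z forward; pixel columns grow to the right and rows downward; lengths in mm; the calibration is good to about 2 mm. The wrist camera is an equidistant fisheye: a pixel r from the principal point sees the ray r / f radians off the axis. A picture is of the moment at which its call begins. There is no depth.
- ctrl.finish_job(): hands the job in; it is judged then, once.
The state is a dict: "time_s": time; "joints": joint angles; "dq": joint speeds; "tau": joint torques, N m; "eef_pos": TCP position; "ee_rot": TCP orientation; "force": force on the tool from outside, world axes, zero at the start; "wrist_torque": the same for the moment, N m; "grip_width": opening from 0.0 (shut) to 1.0 (fully open); "grip_force": force on a finger pad.
Only numpy, scipy, OpenCV 4.12 (cv2) and the standard library are available. Lean on these libraries where they do the work, as an engineer would, in place of code of your own. Each camera call takes 0.05 s, during which the arm holds its last target. There are 200 camera calls.

TASK

Vortex the tall conical tube: take it out of the rack, stand its tip in the mixer's rubber cup and press straight down, tube upright, until the sprung cup meets its hard stop. Before it is pressed down the mixer's rocker switch must be in touch mode, that is, with its ridged end (the end away from the speed dial) down: look, and flip it if it is not. Finish while still gripping the tube and holding the cup against its stop with a firm push, without leaning on it heavily, and leave the vials, the bottle and the beaker standing where they are.

Things in the scene. Friction and masses are not known exactly. Their poses are not given: they have to be found in the camera images.
- tube_grip (a point): the tall conical screw-cap tube, amber, loose, standing upright in one of the wells of the rack: 115 mm long over all, body 29 mm in diameter, pointed (conical) over the lowest 15 mm with a 9 mm flat tip, blue ribbed cap 34 mm in diameter over the top 14 mm; about 65 g. This point lies on its axis 70 mm above the tip (45 mm below the cap's top), the middle of the bare body that shows between rack and cap: grip here. z runs along its axis towards the cap
- rack: white single-row tube rack, fixed, 66 x 224 mm and 47 mm high, origin at the centre of its underside, y along the row. Four wells at y = -78, -26, 26 and 78 mm, 33 mm wide in a 5 mm top plate; tubes stand on its base plate, 6 mm above the bench. Between neighbouring tubes there is room for a finger, but most room across the row (along x)
- mixer: white vortex mixer, fixed, 172 (x) x 130 (y) mm, origin at the centre of its underside, its front with the sloped control apron facing its -x. Flat top 92 mm high at the rear with the cup on it; apron about 45 to 65 mm high in front, with the black round speed dial (17 mm tall, fixed) at its +y side and the rocker switch at its -y side
- cup_floor (a point): centre of the inner floor of the mixer's round black rubber cup, on which the tube's tip stands; the cup's rim is 24 mm higher, mouth 37 mm wide inside narrowing to about 25 mm at the floor, outside 49 mm. It lies 110 mm above the bench with the cup up. The cup moves straight down when pressed
- cup (a joint): how far the sprung cup is pushed down, in m: 0 up, 0.008 on its hard stop. The spring carries about 4 N before the cup starts to move and 8 N at the stop; anything more is borne by the stop
- switch (a joint): tilt of the rocker switch in rad, over-centre, it snaps to either side: +0.22 = ridged end down = touch mode; -0.22 = dial end down = continuous. About 1 to 2 N down on the ridged end flips it, and it stays
- touch_end (a point): the place to press on top of the rocker's ridged end (white raised ridge), the end away from the dial (towards the mixer's -y). The black rocker is 36 mm long (along the mixer's y) and 20 mm wide, its pivot is 12 mm from here towards the dial; this end is raised about 3 mm when the switch is in continuous and goes down about 5 mm when flipped
- vial_a_mid (a point): short flat-bottomed amber vial with blue cap in the rack, 28 mm in diameter, 85 mm tall, its centre; leave it
- vial_b_mid (a point): second such vial in the rack, its centre; leave it
- bottle_mid (a point): amber reagent bottle, 70 mm in diameter, 140 mm tall, its centre; bystander
- beaker_mid (a point): glass beaker, 68 mm in diameter, 85 mm tall, its centre; bystander
Mind the look-alikes: they are no part of the job. What is shaped like the part that bears tube_grip but green or pink is not meant.

How it is judged (in metres and radians):
At the end, for the whole second after the job is handed in: The gripped tube stands upright (10 degrees) in the cup and holds it on its stop (7.4 of 8 mm or more, over 9 N), the robot not touching the cup; switch in touch mode (above 0.15 rad); vials within 20 mm, bottle and beaker within 30 mm of where they stood (value of joint cup above 0.0074 m and contact force between tube and cup above 9 N and contact force between the fingers and tube above 3 N and contact force between each of the arm, the fingers and cup below 0.5 N and horizontal distance between tube_grip and cup_floor below 0.016 m and angle between tube_grip's own z axis and vertical below 0.17 rad and value of joint switch above 0.15 rad and distance of each of vial_a_mid, vial_b_mid from where it was at the start of the episode below 0.02 m and distance of each of bottle_mid, beaker_mid from where it was at the start of the episode below 0.03 m); the arm keeps its last pose, push and grip.
It fails at once if the tube is leaned on heavily (over 40 N on the cup) (contact force between tube and cup above 40 N).
It fails at once if the tube is pressed home while the switch is not in touch mode (value of joint cup above 0.006 m and contact force between tube and cup above 3 N and value of joint switch below 0.1 rad).
It fails at once if a vial, the bottle or the beaker is knocked over (angle between any of vial_a_mid, vial_b_mid, bottle_mid, beaker_mid's own z axis and vertical above 0.6 rad).
It also fails if it takes over 64 s, if anything falls off the work surface, if the arm or the gripper's body presses on something with over 40 N, if the wrist force passes 120 N, or if a joint passes its speed limit or range.

## Working session

There is one attempt and no reset: what is moved stays moved. The work goes in short steps, Python scripts to look and compute and a shell command to move; the robot and the scene stay as the last step left them, time stands still between calls to the robot, and variables do not carry over. Pictures are saved under pics/ and viewed, at most 10 in all, crops included, and the job is handed in when it is done.

```bash
mkdir -p pics; python3 - <<'E'
from rig import ctrl, optics
import cv2,numpy as np
for n in ("scene","top","wrist"):
    c=optics.capture(n); cv2.imwrite(f"pics/{n}0.png",c["img"]); np.savez(f"pics/{n}0.npz",**c)
    print(n,c["K"].tolist(),np.round(c["R"],3).tolist(),np.round(c["t"],1).tolist())
print(ctrl.sense())
E
```

```text
scene [[424.103887699101, 0.0, 275.5699506668593], [0.0, 424.103887699101, 214.73948642347855], [0.0, 0.0, 1.0]] [[-0.683, 0.73, -0.015], [0.379, 0.337, -0.862], [-0.624, -0.595, -0.506]] [366.0, -157.9, 1520.9]
top [[420.0422161145435, 0.0, 270.73535117666074], [0.0, 420.0422161145435, 208.94449639552354], [0.0, 0.0, 1.0]] [[0.011, -1.0, -0.023], [-0.986, -0.007, -0.165], [0.164, 0.024, -0.986]] [65.7, 591.7, 923.0]
wrist [[325.19226210127806, 0.0, 273.4857921265159], [0.0, 325.19226210127806, 211.47449404622108], [0.0, 0.0, 1.0]] [[0.225, -0.974, -0.001], [-0.931, -0.215, 0.296], [-0.288, -0.066, -0.955]] [-524.5, -39.1, 379.1]
{'time_s': 0.15, 'joints': array([-1.56740960e+00,  3.13305585e-01,  1.49823835e+00,  3.48192784e-06,
        1.33101658e+00, -2.23401891e-01]), 'dq': array([-0.00022173, -0.0010056 , -0.00097183, -0.00045579, -0.00063816,
        0.00057853]), 'tau': array([ 6.04599336e-04, -4.12373936e+01, -2.59798121e+01, -2.01961029e-04,
        3.26464018e-03, -4.18203797e-06]), 'eef_pos': array([ 118.03338801, -511.36463745,  230.88379232]), 'ee_rot': array([-4.80818904e-04,  9.93577682e-01,  1.13151030e-01,  5.48093699e-05]), 'force': array([0.24694   , 0.48181004, 0.50447853]), 'wrist_torque': array([ 0.02227858,  0.01761276, -0.01150691]), 'grip_force': 0.0, 'grip_width': 1.000544441131287}
```

View pics/scene0.png

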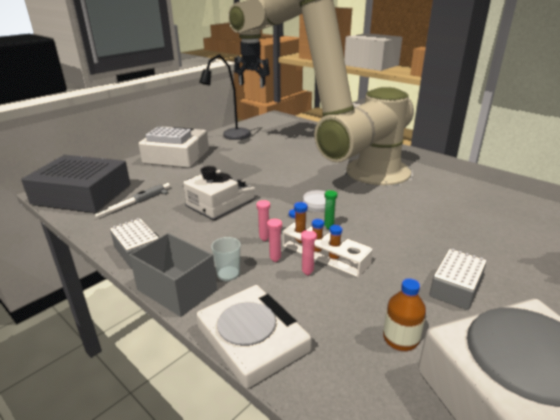

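View pics/top0.png

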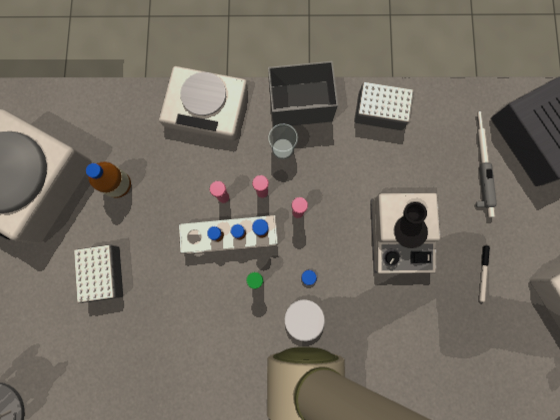

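The scene view shows a rack with blue-capped tubes around (300-355, 210-250) and the mixer at (218,190). The top view shows blue caps in the rack at (214,233), (238,231) and (261,228), another blue one outside it at (309,278), and the mixer at (408,232) with its cup at (414,212) and rocker at (421,257). I'll zoom in on these.

```bash
python3 - <<'E'
import cv2,numpy as np
s=cv2.imread("pics/scene0.png");t=cv2.imread("pics/top0.png")
r=lambda i,x,y,w,h:cv2.resize(i[y:y+h,x:x+w],(400,300),interpolation=cv2.INTER_CUBIC)
a=np.vstack([np.hstack([r(s,250,180,130,98),r(s,175,150,88,66)]),np.hstack([r(t,172,200,152,114),r(t,366,185,88,100)])])
cv2.imwrite("pics/z1.png",a)
E
```

```text
(no output)
```

View pics/z1.png

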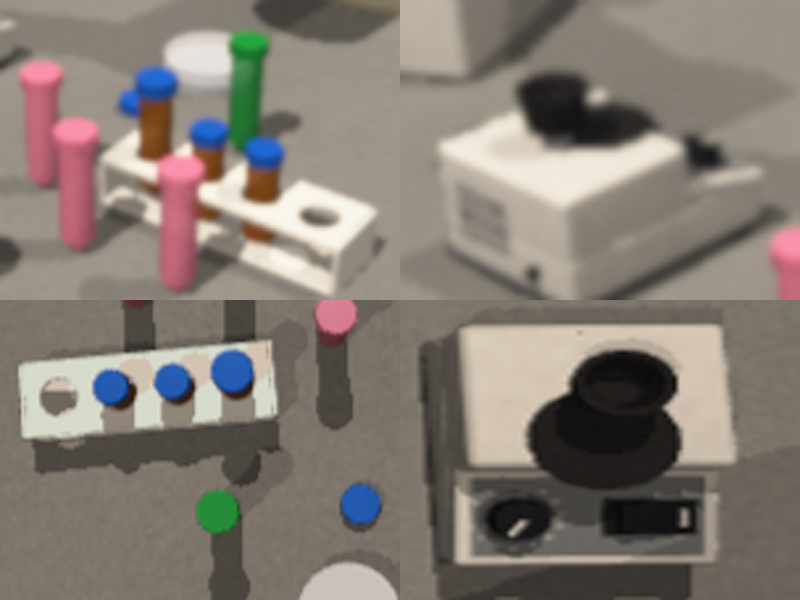

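The tall tube is in the rack's rightmost well in the top view (cap at 261,228). The switch is at lower right on the mixer, with its ridge at about (429,257). Next I'll compute positions.

```bash
cat > h.py <<'E'
import numpy as np,cv2
def load(n): return dict(np.load(f"pics/{n}.npz"))
def ray(c,p,fish=False):
    K,R,t=c["K"],c["R"],c["t"]; d=np.array([(p[0]-K[0,2])/K[0,0],(p[1]-K[1,2])/K[1,1],1.])
    if fish:
        th=np.hypot(d[0],d[1]); d=np.array([d[0]*np.sin(th)/th,d[1]*np.sin(th)/th,np.cos(th)])
    return -R.T@t, R.T@d
def plane(c,p,z,fish=False):
    o,d=ray(c,p,fish); return o+d*(z-o[2])/d[2]
def tri(rs):
    A=0;b=0
    for o,d in rs:
        d=d/np.linalg.norm(d); P=np.eye(3)-np.outer(d,d); A=A+P; b=b+P@o
    return np.linalg.solve(A,b)
def blobs(img,lo,hi,mn=15):
    m=cv2.inRange(cv2.cvtColor(img,cv2.COLOR_BGR2HSV),lo,hi)
    n,l,s,ce=cv2.connectedComponentsWithStats(m)
    return [(np.round(ce[i],1).tolist(),s[i].tolist()) for i in range(1,n) if s[i,4]>=mn]
E
python3 - <<'E'
from h import *
t=load("top0");s=load("scene0");np.set_printoptions(precision=1,suppress=True)
for c,n in((t,"top"),(s,"scene")):
    print(n,[b for b in blobs(c["img"],(105,150,60),(130,255,255))])
for p,z in [((261,228),121),((238,231),91),((214.5,233),91),((309,278),20),((254.5,280),121),((299.5,207),121),((260,184),121),((218,189),121),((283,140),85)]: print(p,plane(t,p,z))
# rack corners (top, z=47), from crop x/400*152+172
f=lambda x,y:(172+x*152/400,200+(y-300)*114/300)
print("rack",[plane(t,f(*q),47) for q in((20,365),(270,340),(276,415),(24,438))])
g=lambda x,y:(366+(x-400)*88/400,185+(y-300)/3)
print("cuprim",plane(t,g(625,383),134), "mixtop",[plane(t,g(*q),92) for q in((460,326),(721,324),(735,463),(464,470))])
print("ridge",plane(t,g(684,518),60),g(684,518),"rocker",[plane(t,g(*q),60) for q in((605,518),(695,518),(650,500),(650,535))])
E
```

```text
top [([93.0, 170.2], [86, 164, 16, 14, 172]), ([259.9, 226.9], [253, 220, 15, 15, 185]), ([237.2, 230.8], [231, 225, 13, 13, 129]), ([214.0, 232.9], [208, 227, 13, 13, 131]), ([308.4, 277.2], [302, 270, 14, 15, 166])]
scene [([298.2, 208.5], [289, 203, 18, 14, 133]), ([317.7, 223.2], [313, 219, 11, 9, 75]), ([335.4, 229.2], [330, 225, 12, 9, 86]), ([410.1, 286.4], [402, 279, 17, 16, 216])]
(261, 228) [537.9  89.6 121. ]
(238, 231) [534.5 141.6  91. ]
(214.5, 233) [529.6 193.3  91. ]
(309, 278) [434.3 -18.8  20. ]
(254.5, 280) [428.6 101.5 121. ]
(299.5, 207) [583.9   7.7 121. ]
(260, 184) [633.8  93.1 121. ]
(218, 189) [622.2 184.1 121. ]
(283, 140) [745.6  43.8  85. ]
rack [array([553. , 282.2,  47. ]), array([576.9,  62. ,  47. ]), array([510.9,  56.2,  47. ]), array([488.9, 275.7,  47. ])]
cuprim [ 571.3 -234.2  134. ] mixtop [array([ 620. , -169.9,   92. ]), array([ 622.3, -295.9,   92. ]), array([ 519.8, -297.1,   92. ]), array([ 513.6, -168.4,   92. ])]
ridge [ 481.8 -282.1   60. ] (428.48, 257.6666666666667) rocker [array([ 481.4, -243.6,   60. ]), array([ 481.8, -287.4,   60. ]), array([ 494.9, -266.2,   60. ]), array([ 469.1, -264.9,   60. ])]
```

```bash
python3 -m handwheel '[[[-1,0.62,0.42,0,-0.16],[-1,0.62,0.42,0,-0.16],[-1,0.62,0.42,0,-0.16],[-1,0.62,0.42,0,-0.16],[-1,0.62,0.42,0,-0.16],[-1,0.62,0.42,0,-0.16],[-1,0.62,0.42,0,-0.16],[-1,0.62,0.42,0,-0.16],[-1,0.62,0.42,0,-0.16],[-1,0.62,0.42,0,-0.16]]]'
python3 - <<'E'
from rig import ctrl, optics
import cv2,numpy as np
c=optics.capture("wrist"); cv2.imwrite("pics/w1.png",c["img"]); np.savez("pics/w1.npz",**c)
E
```

```text
time_s: 1.15
eef_pos: [429.1, -300.4, 231.1]
ee_rot: [-0.0, 1.0, 0.001, -0.0]
force: [0.6, -0.0, 0.3]
grip_width: 1.002
grip_force: 0.0
```

View pics/w1.png

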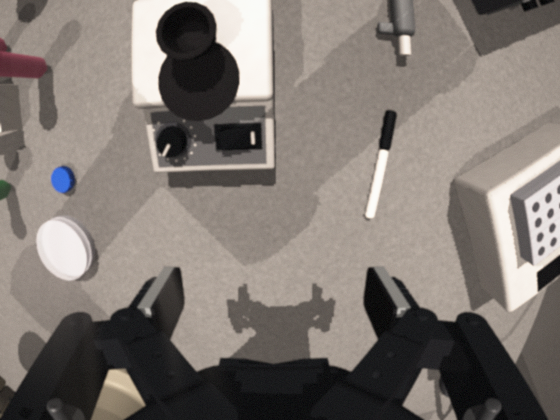

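The wrist view shows the rocker from (216,137) to (263,136) with its ridge at (253,137), and the cup mouth at about (187,28). Triangulating with the top view.

```bash
python3 - <<'E'
from h import *
np.set_printoptions(precision=1,suppress=True)
t=load("top0");w=load("w1")
pr=lambda p,q:print(tri([ray(t,p),ray(w,q,1)]), [plane(w,q,z,1) for z in(55,60,65,134)])
pr((428.5,257.7),(253,137)); pr((415.5,212.7),(187,28))
i=w["img"][95:185,140:290]; a=cv2.resize(i,(750,450),interpolation=cv2.INTER_CUBIC)
a=cv2.convertScaleAbs(a,alpha=1.5,beta=20);cv2.imwrite("pics/w1z.png",a)
E
```

```text
[ 481.7 -280.9   63.3] [array([ 481.3, -280.3,   55. ]), array([ 481.6, -280.6,   60. ]), array([ 482., -281.,   65.]), array([ 486.9, -285.3,  134. ])]
[ 572.1 -235.2  131.2] [array([ 594.2, -214.8,   55. ]), array([ 592.8, -216.2,   60. ]), array([ 591.4, -217.5,   65. ]), array([ 571.8, -236. ,  134. ])]
```

View pics/w1z.png

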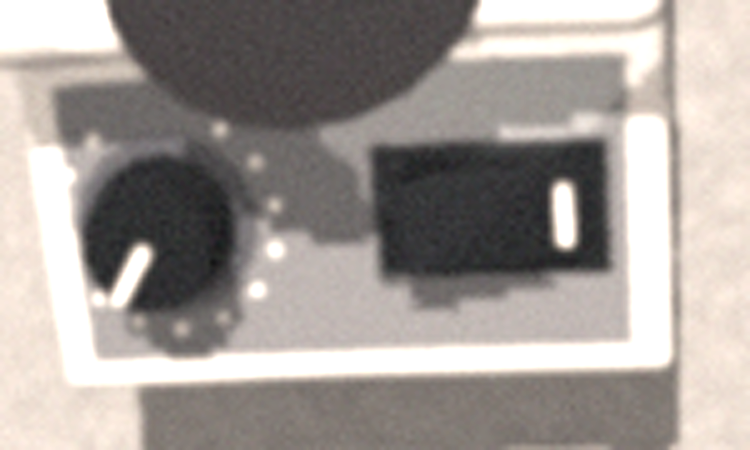

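The rocker's tilt isn't clear from this crop, since the ridge end looks much the same either way. I'll press it with one finger while watching the force.

```bash
python3 -m handwheel '[[[0.29,0.53,-0.03,0,0],[0.29,0.53,-0.03,0,0],[0.29,0,0,-0.7,0],[0.29,0,0,-0.7,0],[0.29,0,0,-0.7,0],[0.29,0,0,-0.6,0],[0.29,0,0,0,0],[0.29,0,0,0,0]]]' 30
python3 - <<'E'
from rig import ctrl, optics
import cv2,numpy as np
c=optics.capture("wrist"); cv2.imwrite("pics/w2.png",c["img"]); np.savez("pics/w2.npz",**c)
E
```

```text
time_s: 2.0
eef_pos: [481.2, -304.8, 97.0]
ee_rot: [0.0, 1.0, 0.002, 0.0]
force: [-0.0, 1.0, 0.8]
grip_width: 0.359
grip_force: 0.0
```

View pics/w2.png

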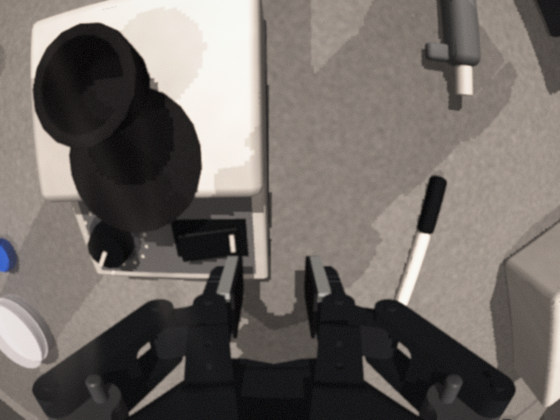

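The ridge is at (233,243) and the left fingertip at about (237,260), slightly above and in front of it. I'll check the alignment numerically.

```bash
python3 - <<'E'
from h import *
np.set_printoptions(precision=1,suppress=True)
t=load("top0");w1=load("w1");w=load("w2")
print(tri([ray(t,(428.5,257.7)),ray(w1,(253,137),1),ray(w,(233,243),1)]))
for p in((236,258),(241,258),(222,265)): print(plane(w,p,100,1))
E
```

```text
[ 481.7 -280.9   62.9]
[ 489.7 -287.   100. ]
[ 489.7 -289.3  100. ]
[ 485.8 -280.   100. ]
```

```bash
python3 -m handwheel '[[[0.29,0,0.06,-0.25,0],[0.29,0,0,-0.25,0],[0.29,0,0,-0.08,0],[0.29,0,0,0,0]]]'; python3 -m handwheel '[[[0.29,0,0,-0.06,0],[0.29,0,0,0,0]]]';python3 -m handwheel '[[[0.29,0,0,-0.04,0],[0.29,0,0,0,0]]]'
```

```text
time_s: 2.45
eef_pos: [480.8, -301.3, 66.5]
ee_rot: [-0.001, 1.0, 0.002, -0.001]
force: [0.3, -0.3, 0.0]
grip_width: 0.352
grip_force: 0.0
time_s: 2.65
eef_pos: [481.0, -301.6, 64.2]
ee_rot: [-0.0, 1.0, 0.002, -0.0]
force: [0.2, -0.2, -0.1]
grip_width: 0.356
grip_force: 0.0
time_s: 2.85
eef_pos: [481.3, -301.7, 62.5]
ee_rot: [0.0, 1.0, 0.002, 0.0]
force: [0.6, 0.2, 2.3]
grip_width: 0.358
grip_force: 0.6
```

```bash
for i in 1 ; do python3 -m handwheel '[[[0.29,0,0,-0.03,0],[0.29,0,0,0,0]]]'; python3 -m handwheel '[[[0.29,0,0,-0.03,0],[0.29,0,0,0,0]]]'; python3 -m handwheel '[[[0.29,0,0,-0.03,0],[0.29,0,0,0,0]]]'; done | grep -E "eef|force"
```

```text
eef_pos: [481.5, -301.7, 61.9]
force: [-0.9, 2.7, 9.2]
grip_force: 4.3
eef_pos: [481.6, -301.8, 61.5]
force: [-3.9, 4.5, 18.9]
grip_force: 9.0
eef_pos: [481.8, -301.8, 61.2]
force: [-7.2, 6.6, 29.3]
grip_force: 14.2
```

That felt stiff straight away, so either it hit the stop or it's on something else. I'll lift and compare.

```bash
python3 -m handwheel '[[[0.29,0,0,0.3,0],[0.29,0,0,0.9,0],[0.29,-0.7,0.5,0.9,0],[0.29,-0.9,0.5,0.9,0],[0.29,0,0,0,0]]]' | grep eef
python3 - <<'E'
from rig import optics
from h import *
c=optics.capture("wrist"); np.savez("pics/w3.npz",**c)
t=optics.capture("top")["img"]; s=load("top0")["img"]
r=lambda i,x,y,w,h:cv2.convertScaleAbs(cv2.resize(i[y:y+h,x:x+w],(400,300),interpolation=cv2.INTER_CUBIC),alpha=2,beta=20)
cv2.imwrite("pics/z3.png",np.vstack([np.hstack([r(load("w2")["img"],160,200,96,72),cv2.resize(c["img"],(400,300))]),np.hstack([r(s,405,245,40,30),r(t,405,245,40,30)])]))
E
```

```text
eef_pos: [419.0, -262.6, 191.3]
```

View pics/z3.png

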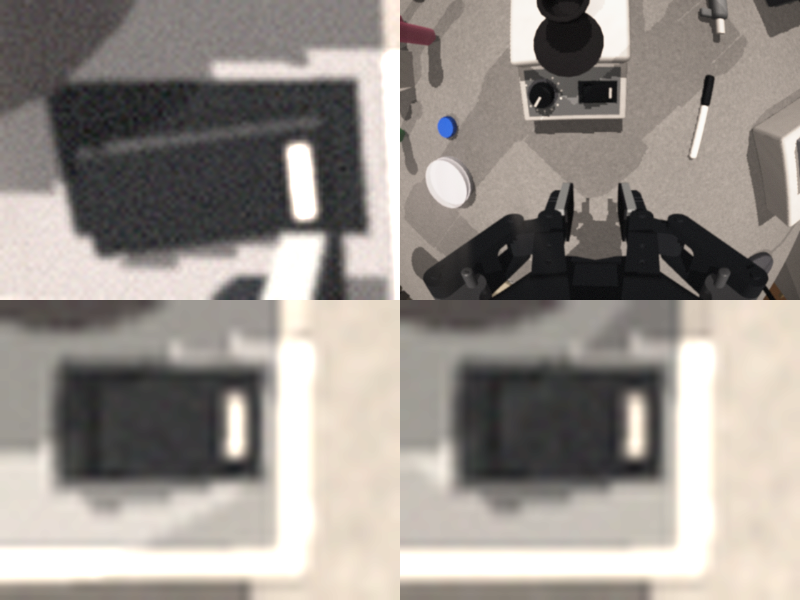

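The ridge end was already down. In the close wrist view taken before the press, the dial end stands higher: the rocker's rear edge slopes from (80,155) to (320,120) in the crop. Pressing the ridge end gave hard contact with no snap, and the top view is unchanged. The switch is in touch mode, so I'll go to the tube.

```bash
python3 -m handwheel '[[[-0.41,0.2,0.6,0.1,1],[-0.41,0.2,0.6,0.1,1],[-0.41,0.2,0.6,0.1,1],[-0.41,0.2,0.6,0.1,1],[-0.41,0.2,0.6,0.1,1],[-0.41,0.2,0.6,0.1,1],[-0.41,0.2,0.6,0.1,1],[-0.41,0.2,0.6,0.1,1],[-0.41,0.2,0.6,0,1],[-0.41,0.2,0.6,0,1]]]' >/dev/null; python3 -m handwheel '[[[-0.41,0.2,0.55,0,1],[-0.41,0.2,0.55,0,0.9],[-0.41,0,0,0,0],[-0.41,0,0,0,0]]]'
python3 - <<'E'
from rig import ctrl,optics
from h import *
np.set_printoptions(precision=3,suppress=True)
c=optics.capture("wrist"); np.savez("pics/w4.npz",**c); cv2.imwrite("pics/w4.png",c["img"])
print(blobs(c["img"],(105,150,60),(130,255,255)), ctrl.sense()["ee_rot"])
for b in blobs(c["img"],(105,150,60),(130,255,255)): print(plane(c,b[0],121,1),plane(c,b[0],91,1))
print(plane(load("top0"),(259.9,226.9),121))
E
```

```text
time_s: 5.45
eef_pos: [540.2, 92.0, 225.1]
ee_rot: [-0.001, 0.673, 0.74, -0.001]
force: [-0.6, 0.9, -0.1]
grip_width: 0.706
grip_force: 0.0
[([273.9, 81.3], [257, 65, 34, 34, 873]), ([274.1, 140.5], [258, 124, 33, 34, 843]), ([274.7, 207.8], [254, 186, 42, 44, 1402]), ([182.2, 258.8], [170, 247, 27, 27, 494])] [-0.001  0.674  0.739 -0.001]
[530.156 191.836 121.   ] [529.814 194.829  91.   ]
[534.548 147.035 121.   ] [534.741 144.577  91.   ]
[540.034  94.282 121.   ] [540.894  85.405  91.   ]
[465.021  41.142 121.   ] [456.755  25.799  91.   ]
[540.261  91.942 121.   ]
```

View pics/w4.png

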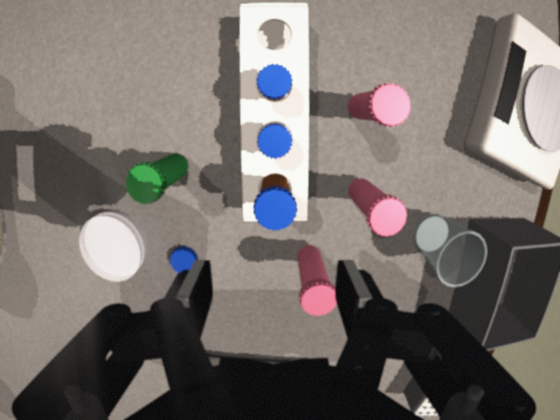

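The tall tube's cap is at (275,208), which gives (540,93), and the rack is aligned with the gripper. Descending to grip.

```bash
python3 -m handwheel '[[[-0.41,0,0.02,-0.8,0],[-0.41,0,0,-0.8,0],[-0.41,0,0,-0.6,0],[-0.41,0,0,-0.6,0],[-0.41,0,0,-0.5,0],[-0.41,0,0,0,0],[1,0,0,0,0],[1,0,0,0,0],[1,0,0,0,0],[1,0,0,0,0]]]' 40; python3 -m handwheel '[[[1,0,0,0,0],[1,0,0,0,0],[1,0,0,0,0]]]'
```

```text
time_s: 6.5
eef_pos: [540.9, 92.7, 63.3]
ee_rot: [0.001, 0.673, 0.74, 0.001]
force: [-0.6, -0.5, 6.6]
grip_width: 0.343
grip_force: 32.4
time_s: 6.8
eef_pos: [540.9, 92.8, 63.3]
ee_rot: [0.001, 0.673, 0.74, 0.001]
force: [1.1, -0.1, 6.0]
grip_width: 0.339
grip_force: 32.4
```

```bash
python3 -m handwheel '[[[1,0,0,0.2,0],[1,0,0,0.5,0],[1,0,0,0.7,0],[1,0,0,0.7,0],[1,0,0,0.7,0],[1,0,0,0.3,0],[1,0,0,0,0]]]'; python3 -m handwheel '[[[1,0.05,-0.5,0,0],[1,0.07,-0.7,0,0],[1,0.07,-0.7,0,0],[1,0.07,-0.7,0,0],[1,0.07,-0.7,0,0],[1,0.07,-0.7,0,0],[1,0.07,-0.7,0,0],[1,0.07,-0.7,0,0],[1,0.06,-0.7,0,0],[1,0.04,-0.46,0,0]]]' >/dev/null;  python3 -m handwheel '[[[1,0,0,0,0],[1,0,0,0,0],[1,0,0,0,0]]]'
python3 - <<'E'
from rig import ctrl,optics
from h import *
for n in("wrist","scene","top"):
    c=optics.capture(n); np.savez(f"pics/{n}5.npz",**c); cv2.imwrite(f"pics/{n}5.png",c["img"])
    if n=="wrist": W=c["img"]
    if n=="scene": S=c["img"][90:240,150:350]
    if n=="top": T=c["img"][150:300,330:530]
cv2.imwrite("pics/z5.png",np.hstack([cv2.resize(W,(400,300)),np.vstack([S,T]),]))
E
```

```text
time_s: 7.5
eef_pos: [540.7, 92.8, 219.7]
ee_rot: [0.002, 0.673, 0.74, 0.002]
force: [-0.5, -0.8, -0.5]
grip_width: 0.338
grip_force: 34.1
time_s: 8.8
eef_pos: [571.9, -234.1, 216.5]
ee_rot: [-0.001, 0.673, 0.74, 0.0]
force: [0.0, -0.1, -1.1]
grip_width: 0.338
grip_force: 34.1
```

View pics/z5.png

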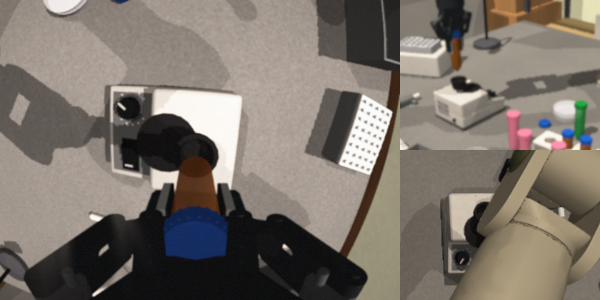

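The tube is held upright over the cup; its tip sits just in front of the cup mouth in the wrist view. Lowering.

```bash
python3 -m handwheel '[[[1,0,-0.03,-0.3,0],[1,0,0,-0.3,0],[1,0,0,-0.2,0],[1,0,0,-0.08,0],[1,0,0,0,0],[1,0,0,0,0]]]'; python3 -m handwheel '[[[1,0,0,-0.06,0],[1,0,0,0,0]]]' ; python3 -m handwheel '[[[1,0,0,-0.06,0],[1,0,0,0,0]]]'; python3 - <<'E'
from h import *
w=load("wrist5");np.set_printoptions(precision=1,suppress=True)
print(plane(w,(276,222),159,1))
E
```

```text
time_s: 9.55
eef_pos: [572.3, -236.7, 173.5]
ee_rot: [0.0, 0.673, 0.74, 0.0]
force: [0.3, 0.1, -0.6]
grip_width: 0.342
grip_force: 34.1
time_s: 9.75
eef_pos: [572.1, -236.6, 169.9]
ee_rot: [0.0, 0.673, 0.74, 0.0]
force: [-0.0, 0.6, 0.2]
grip_width: 0.343
grip_force: 34.1
time_s: 9.95
eef_pos: [572.2, -236.8, 167.0]
ee_rot: [0.0, 0.673, 0.74, 0.0]
force: [-0.4, 0.2, 4.1]
grip_width: 0.339
grip_force: 33.7
[ 572.3 -227.5  159. ]
```

```bash
for k in 1; do python3 -m handwheel '[[[1,0,0,-0.06,0],[1,0,0,0,0]]]' 60; python3 -m handwheel '[[[1,0,0,-0.06,0],[1,0,0,0,0]]]'; python3 -m handwheel '[[[1,0,0,-0.04,0],[1,0,0,0,0]]]'; python3 -m handwheel '[[[1,0,0,-0.02,0],[1,0,0,0,0]]]'; done | grep -E "eef|force"
```

```text
eef_pos: [572.1, -236.8, 164.0]
force: [-0.8, 1.0, 5.4]
grip_force: 46.9
eef_pos: [572.2, -236.8, 161.2]
force: [-1.7, 1.0, 5.1]
grip_force: 47.1
eef_pos: [572.2, -236.8, 159.5]
force: [-0.2, 1.8, 7.6]
grip_force: 47.4
eef_pos: [572.3, -237.0, 159.3]
force: [-2.1, 1.2, 11.5]
grip_force: 48.3
```

On the stop now; a little more push for margin.

```bash
python3 -m handwheel '[[[1,0,0,-0.02,0],[1,0,0,0,0],[1,0,0,0,0]]]'; python3 -m handwheel '[[[1,0,0,-0.02,0],[1,0,0,0,0],[1,0,0,0,0],[1,0,0,0,0],[1,0,0,0,0]]]'
python3 - <<'E'
from rig import optics
import cv2,numpy as np
S=optics.capture("scene")["img"];W=optics.capture("wrist")["img"]
cv2.imwrite("pics/z6.png",np.hstack([cv2.resize(S[100:220,160:280],(300,300)),cv2.resize(W,(400,300))]))
E
```

```text
time_s: 11.05
eef_pos: [572.3, -237.1, 159.3]
ee_rot: [0.001, 0.673, 0.74, -0.0]
force: [-4.5, 2.2, 17.1]
grip_width: 0.333
grip_force: 49.4
time_s: 11.55
eef_pos: [572.4, -237.2, 159.1]
ee_rot: [0.002, 0.673, 0.74, -0.0]
force: [-6.2, 2.5, 23.2]
grip_width: 0.334
grip_force: 50.5
```

View pics/z6.png

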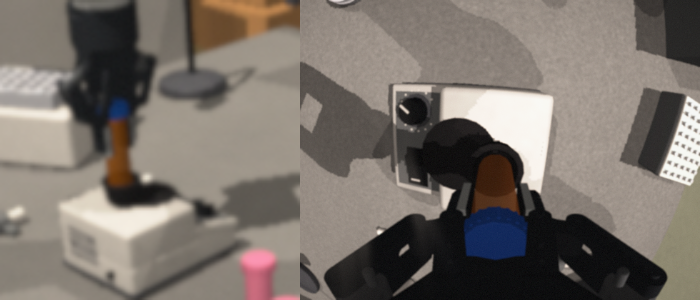

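The tube stands upright in the cup, gripped, with about 20 N on the stop. Handing in.

```bash
python3 -c "
from rig import ctrl
print(ctrl.sense()['force']);print(ctrl.finish_job())"
```

```text
[-5.25184806  2.14101849 21.84960513]
the job is handed in; nothing more can be done
None
```

The job is handed in (no verdict was returned): the tube is gripped upright in the cup, holding it on its stop with about 22 N, and nothing but the tube was moved; the switch looked already in touch mode and did not snap when I pressed its ridged end, though that press went to about 29 N.

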